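# Make up a sensor kit and an optics kit, and lower the loaded optics lift

### The job

Make up two kits from the stock. Sensor kit: the silver carrier frame, the gold pin block and the green cap go upright into the blue tray, one in each pocket, near its middle, in any order. Optics kit: set the quartz window upright in the white-disc nest and the black tweezer rest upright in the yellow-marked nest of the sprung lift, let go, and only when both lie in the raised lift press its red pad down until the catch holds the platform down; leave everything lying there, released and at rest.

Things in the scene. Friction and masses are not known exactly. Their poses are not given: they have to be found in the camera images.
- carrier_frame: Silver open rectangular frame, 46 mm (own x) by 34 mm (own y), 22 mm high, walls 5 mm, hollow in the middle with a thin low rib; 60 g. Origin: centre of its underside, z up. Grasp over the outside across its 34 mm width (own y). Upright as it stands at the start. Goes into the blue tray.
- pin_block: Gold-plated connector block, 42 mm (own x) by 30 mm (own y), 24 mm high, with a black band round its sides and rows of small gold pins on top; 80 g. Origin: centre of its underside, z up. Goes into the blue tray.
- green_cap: Solid round green plastic cap, 34 mm diameter, 24 mm high, its top 6 mm tapering to 30 mm; 30 g. Origin: centre of its underside, z up. Goes into the blue tray.
- quartz_window: Quartz window in its round grey mount: a disc 38 mm in diameter, 20.5 mm high, pale blue glass on top; 40 g. Origin: centre of its underside, z up. Goes into the window nest of the lift.
- tweezer_rest: Black ceramic bar, 54 mm (own x) by 24 mm (own y), 23 mm high, with three slots 6 mm wide and 9 mm deep across its top; 60 g. Origin: centre of its underside, z up. Goes into the rest nest of the lift. Turned up to any angle it still fits the nest.
- tray: Fixed blue kit tray, 80 mm (own x) by 228 mm (own y), 8 mm high, with three equal square pockets 60 x 60 mm in a row along own y, pocket centres at y = -76, 0 and +76 mm (x = 0). Pocket floors are grey, 3 mm above the table; rims rise 5 mm above the floors, with 16 mm of rim between pockets. Origin: centre of its underside on the table. Any part may go into any pocket, one to a pocket, at any yaw.
- lift (a joint): Sunk depth in m of the sprung grey platform (80 x 228 mm, fixed darker base 84 x 236): 0 = up, 0.012 = on its stop. Nests and red pad lie along its long side. The parts' weight does not sink it; pressing takes 2 N, then about 8 N at 2 mm, with a spike near 20 N if touched briskly, so lower it 11 mm by position. Past 7 mm a catch snaps over and holds it at 0.011 to 0.012; before that it rises again.
- window_nest (a point): Centre of the floor of the window nest, a 60 x 60 mm square pocket with a white disc on its floor, at one end of the lift platform. z up, y along the platform's long side, away from the red pad. Floor 35 mm above the table when up, 23 mm when down; rims 4 mm above the floor.
- rest_nest (a point): Centre of the floor of the rest nest, a 60 x 60 mm square pocket with a yellow rectangle on its floor, in the middle of the lift platform, 76 mm from the window nest and 76 mm from the red pad. Same axes, floor height and rims as the window nest.
- press_pad (a point): Centre of the top of the square red press pad, 50 x 50 mm, at the other end of the lift platform; same axes. Top 43 mm above the table when up, 31 mm when down. Press it straight down with the closed fingers; it may be pressed with up to 25 N.
There are look-alikes about, which are no part of the job. Leave any purple look-alike of the carrier_frame alone.

How it is judged:
By the outcome, as a careful person would: the job done as asked, in the order asked, and still so for the second after the job is handed in, with the robot touching nothing.
It also fails if it takes over 128 s, if anything falls off the work surface, if the arm or the gripper's body presses on something with over 40 N, if the wrist force passes 120 N, or if a joint passes its speed limit or range.

### The arm

A 6-joint arm with a two-finger parallel gripper is mounted at the origin on the work surface. World frame = base frame: x ahead of the robot, y to its left, z up, the work surface at z = 0. Lengths are in mm, angles in rad, forces in N, time in s.
With the tool pointing down it reaches from about 375 to 975 mm from the base axis. Payload 3.8 kg.
Tool frame: the origin (TCP) lies midway between the tips of the shut fingers; the grasp point (between the pads) lies 19 mm behind it; z points along the fingers, y is the direction in which the jaws open and shut (so a half turn about z gives the same grasp; the last joint's range is limited). The gripper opens to 88 mm and grips with 3 to 60 N. Pads are 18 mm wide; open, the fingers measure 123 mm over their backs; the gripper's body (75 mm by 187 mm) begins 45 mm behind the grasp point.
Start: joints at [1.222, 0.264, 1.604, -0, 1.274, -0.037], TCP at [207.069, 642.449, 238.706] pointing down, gripper open.
Joint ranges: [-2.63, 2.63], [-0.94, 2.18], [0.31, 2.57], [-1.31, 4.45], [0, 2.66], [-2.55, 2.55]. Speed limits (rad/s): [2.57, 2.57, 3.14, 3.14, 3.14, 3.14].

### API

Orientations are given as a unit quaternion [x, y, z, w].
In Python, from plant import env gives the robot as it stands.
- The arm moves only by the shell command python3 -m pendant 'ROWS' [FORCE]. ROWS is JSON, one flat list of numbers, 5 for each row, row after row: the shift along the world's x, y, z in mm, then the turn about the world's z in rad, then the opening, from 0 (shut) to 1 (fully open). In form: [tx, ty, tz, turn, hand, tx, ty, tz, turn, hand, ...]. A call has 1 to 20 rows; each row is the pose to reach, as a shift and turn from the pose measured when the call began; what a row does not reach only later rows make up. A row lasts 1/10 s, in which the tool goes at most 50 mm and 8.59 degrees, less where a joint would pass 70% of its speed; a pose out of reach is approached as far as the arm can. A call with a gripper value outside its range is refused whole. The fingers move at their own pace and stop on an object; FORCE is the grip in N (left out, the last holds). Time passes only in rows, so rows that repeat a pose let the fingers close. It gives the time, the measured TCP pose, the force and the opening at its end, in the units of the state.
- env.observe(): the state, without advancing time (a new reading comes with each control period).
- env.camera(name): name is "scene" or "top" or "wrist"; returns the picture (480x640x3 uint8, red, green, blue); there is no depth.
- env.calibration(name): a dict with "vfov" (degrees; the focal length in pixels is half the picture's height over the tangent of half this angle, whatever the lens; pixels are square), "cx", "cy" (the principal point, pixels), "view" (4x4, takes a point from world to camera coordinates). Camera axes: x right, y down, z forward; pixel columns grow to the right and rows downward; lengths in mm; the calibration is good to about 2 mm. A picture is of the moment at which its call begins: read the wrist's pose just before it. calibration takes no time and is no camera call; for the wrist camera it gives the pose at the moment of the call.
- env.job_done(): hands the job in, once; it reports no verdict.
The state is a dict: "time_s": time; "qpos": joint angles; "qd": joint speeds; "effort": joint torques, N m; "position": TCP position; "ee_rot": TCP orientation; "force": force on the tool from outside, world axes, zero at the start; "ft_torque": the same for the moment, N m; "width": finger opening in mm.
Only numpy, scipy, OpenCV 4.12 (cv2) and the standard library are available. Lean on these libraries where they do the work, as an engineer would, in place of code of your own. Each camera call takes 0.05 s, during which the arm holds its last target.

## Working session

There is one attempt and no reset: what is moved stays moved. The work goes in short steps, Python scripts to look and compute and a shell command to move; the robot and the scene stay as the last step left them, time stands still between calls to the robot, and variables do not carry over. Pictures are saved under pics/ and viewed, and the job is handed in when it is done.

```bash
ls; mkdir -p pics; python3 - <<'E'
from plant import env
import cv2
print(env.observe())
for n in ("scene","top","wrist"):
    c=env.calibration(n); print(n,c)
    im=env.camera(n); cv2.imwrite(f"pics/{n}0.png",im[:,:,::-1])
E
```

```text
pics
{'time_s': 0.0, 'qpos': array([ 1.22208435e+00,  2.64757453e-01,  1.60534973e+00, -3.17218358e-05,
        1.27370004e+00, -3.69137139e-02]), 'qd': array([-1.09802446e-03,  5.39979638e-04, -2.73253564e-04,  4.17202304e-05,
       -1.97031954e-04, -2.88993800e-04]), 'effort': array([ 7.56626541e-04, -5.02107596e+01, -3.56876922e+01,  7.27047329e-02,
        2.94682500e-02, -1.43196658e-04]), 'position': array([206.85043278, 641.78663555, 237.3982151 ]), 'ee_rot': array([ 1.55263690e-01,  9.87872441e-01, -1.08966737e-03, -1.97297653e-04]), 'force': array([ 0.07287798,  0.84467541, -1.1420601 ]), 'ft_torque': array([-0.01549575, -0.04762604,  0.00049032]), 'width': 88.24328122937943}
scene {'vfov': 50.978734213211204, 'cx': 324.83974181562735, 'cy': 241.64860729363286, 'view': array([[ 2.24930269e-01,  9.74305583e-01,  1.16191750e-02,
        -9.20771329e+01],
       [ 6.94363401e-01, -1.51913668e-01, -7.03407211e-01,
        -2.92387888e+02],
       [-6.83568462e-01,  1.66285503e-01, -7.10692120e-01,
         1.21314391e+03],
       [ 0.00000000e+00,  0.00000000e+00,  0.00000000e+
[... 201 characters left out ...]
8e+00],
       [-9.97358010e-01, -3.06291136e-03, -7.25783598e-02,
         5.01174682e+02],
       [ 7.25781539e-02,  1.78448832e-04, -9.97362712e-01,
         1.00412398e+03],
       [ 0.00000000e+00,  0.00000000e+00,  0.00000000e+00,
         1.00000000e+00]])}
wrist {'vfov': 64.57897868752082, 'cx': 321.24471069750405, 'cy': 241.97836333100378, 'view': array([[ 3.05903811e-01,  9.52060983e-01, -1.65626681e-03,
        -6.74321955e+02],
       [ 9.11459046e-01, -2.92354611e-01,  2.89432530e-01,
        -4.14082520e+01],
       [ 2.75073202e-01, -9.00481334e-02, -9.57196984e-01,
         3.89428087e+02],
       [ 0.00000000e+00,  0.00000000e+00,  0.00000000e+00,
         1.00000000e+00]])}
```

View pics/scene0.png

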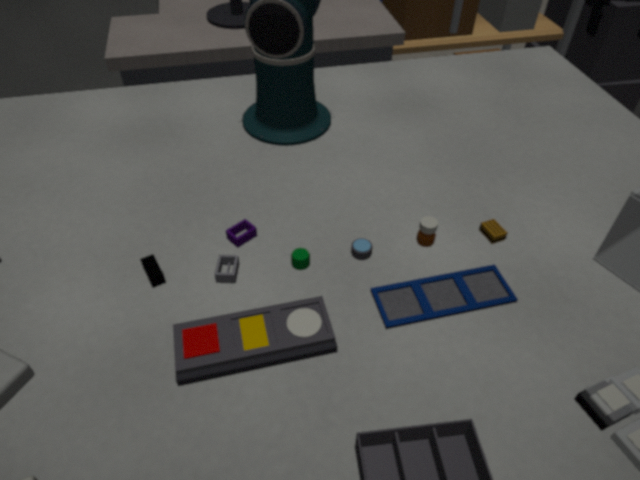

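View pics/top0.png

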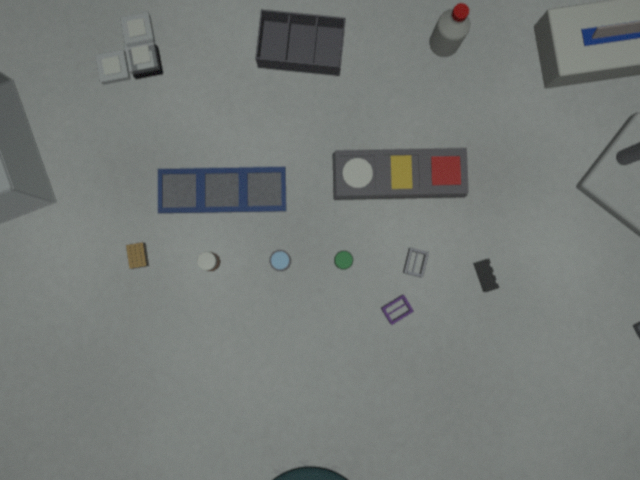

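View pics/wrist0.png

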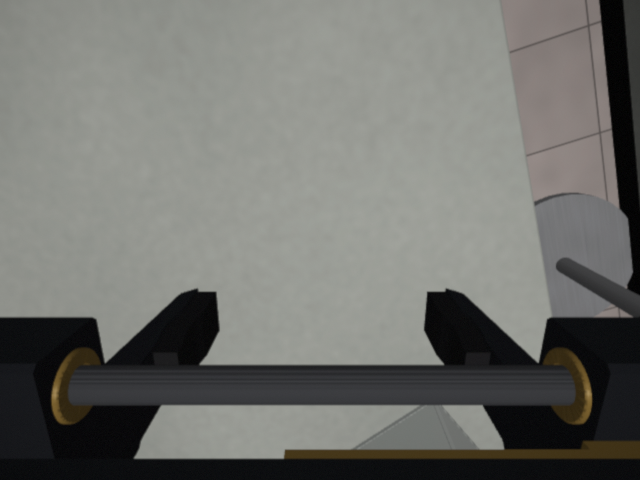

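The top view shows these, left to right: a gold block (137,255), a white-topped bottle (208,261), the window (280,260), the green cap (344,260), the silver frame (415,262), the purple frame (397,309), which I leave alone, and the black bar (486,275). The tray is at (222,190) and the lift at (400,174). The bar seems to have its slots facing sideways, so I'm enlarging it.

```bash
python3 - <<'E'
import cv2,numpy as np
t=cv2.imread("pics/top0.png"); s=cv2.imread("pics/scene0.png")
def c(im,u,v,r=25,z=260): return cv2.resize(im[v-r:v+r,u-r:u+r],(z,z),interpolation=cv2.INTER_CUBIC)
row1=np.hstack([c(t,137,255),c(t,486,275),c(t,415,262)]);row2=np.hstack([c(s,493,230),c(s,153,270),c(s,228,268)])
cv2.imwrite("pics/crop0.png",cv2.convertScaleAbs(np.vstack([row1,row2]),alpha=1.6))
E
```

```text
(no output)
```

View pics/crop0.png

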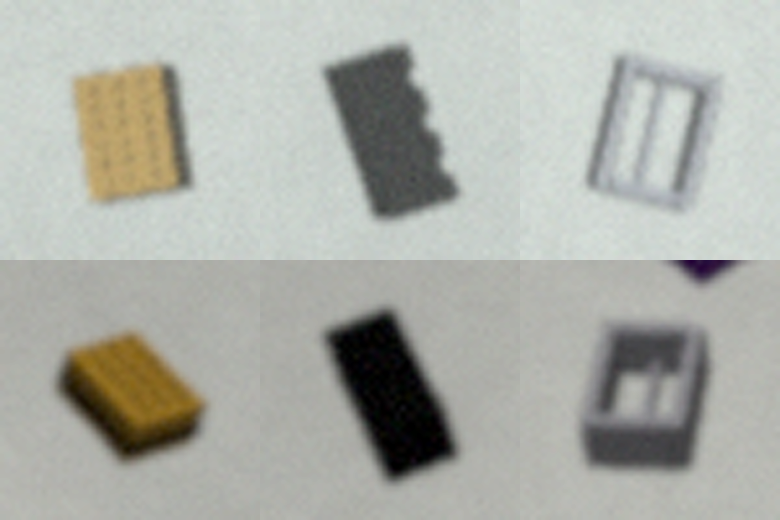

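The crops show the gold block upright (pins up), the frame standing, and the black bar on its side with its slots facing image-right (−y). It will have to be turned up. Next I measure everything from the top view and look at the cap, the window and the black thing at the right edge.

```bash
cat > h.py <<'E'
import numpy as np,cv2
def K(c): f=240/np.tan(np.radians(c["vfov"]/2)); return f,c["cx"],c["cy"]
def ray(c,uv,z):
    f,cx,cy=K(c); V=np.array(c["view"]); R=V[:3,:3]; t=V[:3,3]; o=-R.T@t
    d=R.T@np.array([(uv[0]-cx)/f,(uv[1]-cy)/f,1]); return o+d*(z-o[2])/d[2]
def proj(c,p):
    f,cx,cy=K(c); q=np.array(c["view"])@np.array([*p,1]); return np.array([f*q[0]/q[2]+cx,f*q[1]/q[2]+cy])
def blobs(im,lo,hi,amin=100,roi=None):
    # im RGB ; HSV ranges
    hsv=cv2.cvtColor(im,cv2.COLOR_RGB2HSV); m=cv2.inRange(hsv,np.array(lo),np.array(hi))
    if roi is not None:
        k=np.zeros_like(m);u0,v0,u1,v1=roi;k[v0:v1,u0:u1]=255;m&=k
    cs,_=cv2.findContours(m,cv2.RETR_EXTERNAL,cv2.CHAIN_APPROX_NONE)
    return m,[c for c in cs if cv2.contourArea(c)>amin]
E
python3 - <<'E'
from h import *
from plant import env
c=env.calibration("top"); im=cv2.cvtColor(cv2.imread("pics/top0.png"),cv2.COLOR_BGR2RGB)
hsv=cv2.cvtColor(im,cv2.COLOR_RGB2HSV)
for n,(u,v) in dict(gold=(137,255),win=(280,260),cap=(344,260),frame=(409,251),bar=(484,275),tray=(160,190),ped=(339,190),disc=(358,173),yel=(401,172),red=(447,171),bg=(300,330),purple=(388,313),).items(): print(n,hsv[v,u])
defs=dict(gold=([8,70,60],[28,255,255],24,(110,230,160,280)),win=([92,40,60],[115,255,255],20.5,(262,242,300,280)),cap=([45,100,20],[85,255,255],24,(325,240,365,280)),
 bar=([0,0,0],[180,255,75],24,(470,255,505,297)),tray=([100,80,40],[125,255,255],8,(150,160,295,220)),disc=([0,0,140],[180,60,255],35,(338,152,378,195)),yel=([20,120,60],[35,255,255],35,(385,150,418,195)),red=([0,150,60],[180,255,255],43,(425,150,468,192)))
for n,(lo,hi,z,roi) in defs.items():
    m,cs=blobs(im,lo,hi,60,roi)
    for k in cs:
        pts=np.array([ray(c,p[0],z)[:2] for p in k],np.float32)
        r=cv2.minAreaRect(pts); (x,y),rad=cv2.minEnclosingCircle(pts)
        box=cv2.boxPoints(r); print(n,"ctr",np.round(r[0],1),"size",np.round(r[1],1),"ang",round(r[2],1),"circ",round(x,1),round(y,1),round(rad,1))
def cr(im,u,v,r=25,z=250): return cv2.resize(im[max(v-r,0):v+r,u-r:u+r],(z,z),interpolation=cv2.INTER_CUBIC)
s=cv2.imread("pics/scene0.png");t=cv2.imread("pics/top0.png")
cv2.imwrite("pics/crop1.png",cv2.convertScaleAbs(np.vstack([np.hstack([cr(t,280,260),cr(t,344,260),cr(t,615,330)]),np.hstack([cr(s,361,248),cr(s,300,258),cr(s,428,231)])]),alpha=1.6))
E
```

```text
gold [ 21 109 122]
win [100  69 156]
cap [ 67 105 112]
frame [110   8  93]
bar [ 0  0 47]
tray [108 123  93]
ped [110   9  86]
disc [ 42   9 148]
yel [ 25 143 141]
red [  0 154 126]
bg [ 72  10 132]
purple [132  52 107]
gold ctr [471.8 303.6] size [40.4 30.1] ang 9.6 circ 471.9 304.0 23.6
win ctr [464.1  54.9] size [30.9 30.7] ang 45.3 circ 464.3 54.5 16.2
cap ctr [465.1 -56.4] size [26.  26.1] ang 0.2 circ 465.2 -56.4 13.7
bar ctr [ 438.9 -302.7] size [52.3 27.6] ang 18.9 circ 439.5 -303.0 28.5
tray ctr [589.7 160. ] size [ 77.9 225.7] ang 1.2 circ 588.8 160.0 118.4
disc ctr [615.9 -79.4] size [47.4 48.6] ang 0.2 circ 615.6 -79.7 24.6
yel ctr [ 617.9 -155.9] size [54.4 34.7] ang 0.2 circ 617.7 -156.4 31.7
red ctr [ 619.2 -231.3] size [45.3 46.3] ang 0.2 circ 619.7 -231.6 30.9
```

View pics/crop1.png

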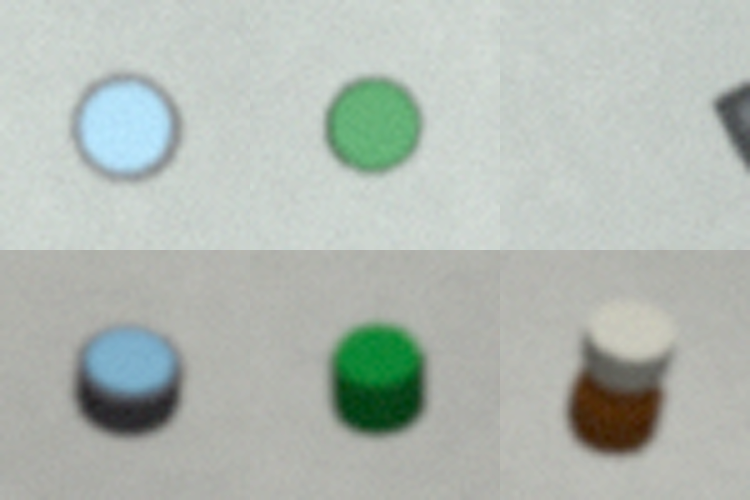

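Cap and window look upright; the dark object at the right edge is only clutter. Now I move over the gold block for a close look.

```bash
cat > look.py <<'E'
import sys
from h import *
from plant import env
o=env.observe(); c=env.calibration("wrist"); im=env.camera("wrist")
np.save("c.npy",c,allow_pickle=True); n=sys.argv[1]
cv2.imwrite(f"pics/{n}.png",im[:,:,::-1])
q=o["ee_rot"]; 
from scipy.spatial.transform import Rotation as R
M=R.from_quat(q).as_matrix()
print("t",round(o["time_s"],2),"pos",np.round(o["position"],1),"jaw deg",round(np.degrees(np.arctan2(M[1,1],M[0,1])),1),"w",round(o["width"],1),"F",np.round(o["force"],1),"q6",round(o["qpos"][5],2))
E
python3 -m pendant '[265,-338,-80,0.48,1,265,-338,-80,0.48,1,265,-338,-80,0.48,1,265,-338,-80,0.48,1,265,-338,-80,0.48,1,265,-338,-80,0.48,1,265,-338,-80,0.48,1,265,-338,-80,0.48,1,265,-338,-80,0.48,1,265,-338,-80,0.48,1,265,-338,-80,0.48,1,265,-338,-80,0.48,1,265,-338,-80,0.48,1]' 20; python3 look.py w1
```

```text
time_s: 1.45
position: [471.3, 305.2, 158.0]
ee_rot: [-0.085, 0.996, -0.001, 0.0]
force: [-0.2, -0.4, 0.4]
width: 88.3
t 1.45 pos [471.3 305.2 158. ] jaw deg 99.7 w 88.3 F [-0.2 -0.4  0.4] q6 -1.21
```

View pics/w1.png

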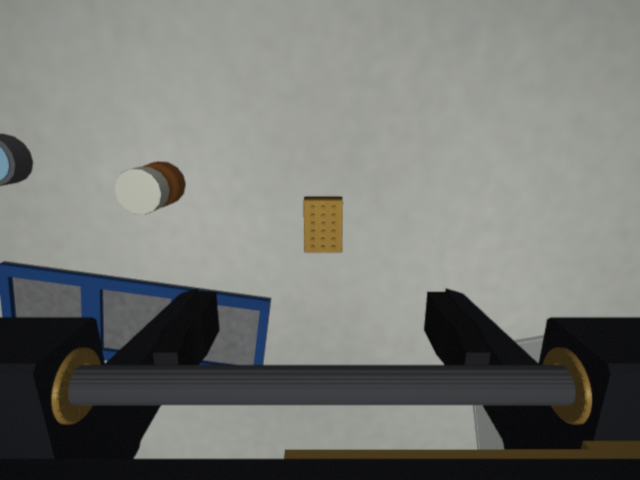

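The gold block is at (323,225), centred between the fingers and square to them. I'm checking its position by ray.

```bash
python3 - <<'E'
from h import *
c=np.load("c.npy",allow_pickle=True).item(); im=cv2.cvtColor(cv2.imread("pics/w1.png"),cv2.COLOR_BGR2RGB)
m,cs=blobs(im,[10,90,60],[30,255,255],300,(280,170,370,280))
for k in cs:
    p=np.array([ray(c,q[0],24)[:2] for q in k],np.float32); print(cv2.minAreaRect(p))
E
```

```text
((468.8260192871094, 305.5496826171875), (41.66106414794922, 28.709306716918945), 9.52270793914795)
```

```bash
python3 -m pendant '[-1,0,-50,0,1,-1,0,-100,0,1,-1,0,-130,0,1,-1,0,-149,0,1,-1,0,-149,0,1,-1,0,-149,0,1,-1,0,-149,0,0.2,-1,0,-149,0,0.2,-1,0,-149,0,0.2,-1,0,-149,0,0.2,-1,0,-149,0,0.2,-1,0,-149,0,0.2,-1,0,-149,0,0.2]' 20
```

```text
time_s: 2.8
position: [470.2, 305.1, 9.0]
ee_rot: [-0.085, 0.996, -0.001, 0.0]
force: [0.6, 0.0, 0.1]
width: 34.6
```

```bash
python3 -m pendant '[0,0,0,0,0.1,0,0,0,0,0.1,0,0,0,0,0.1,0,0,25,0,0.1,0,0,60,0,0.1,0,0,60,0,0.1,40,-25,60,-0.08,0.1,80,-48,60,-0.15,0.1,118,-69,60,-0.15,0.1,118,-69,60,-0.15,0.1,118,-69,60,-0.15,0.1]' 20; python3 look.py w2
```

```text
time_s: 3.9
position: [588.1, 235.2, 67.7]
ee_rot: [-0.009, 1.0, -0.001, -0.001]
force: [-0.5, -0.1, -2.0]
width: 29.6
t 3.9 pos [588.1 235.2  67.7] jaw deg 91.0 w 29.6 F [-0.5 -0.1 -2. ] q6 -1.25
```

View pics/w2.png

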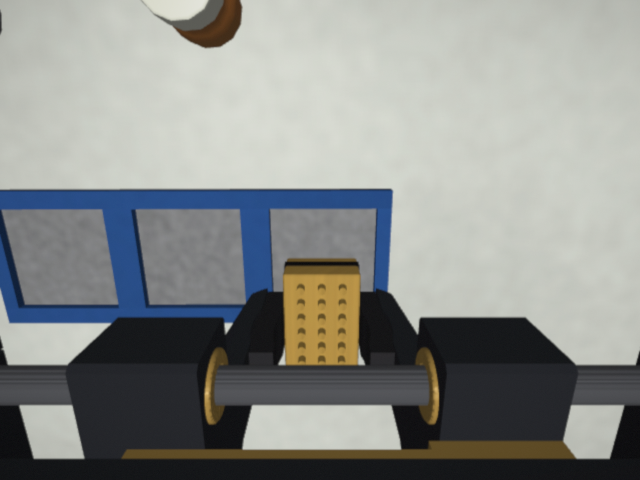

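The block is held, with the rim of pocket 3 visible around (270–376, 208). I'm checking the tray position with rays through the corners.

```bash
python3 - <<'E'
from h import *
c=np.load("c.npy",allow_pickle=True).item()
for p in [(391,189),(0,189),(8,321),(376,208),(270,208),(243,208),(134,208),(104,208),(2,208),(247,306),(148,306)]: print(p,np.round(ray(c,p,8)[:2],1))
E
```

```text
(391, 189) [545.9 272.2]
(0, 189) [550.   59.5]
(8, 321) [630.3  46.4]
(376, 208) [556.5 264.7]
(270, 208) [557.6 206.3]
(243, 208) [557.9 191.4]
(134, 208) [559.1 131.2]
(104, 208) [559.4 114.6]
(2, 208) [560.5  58.3]
(247, 306) [617.4 191.4]
(148, 306) [618.6 132.2]
```

```bash
python3 -m pendant '[0,0,-30,0,0.1,0,0,-50,0,0.1,0,0,-55,0,0.1,0,0,-55,0,0.1,0,0,-55,0,0.6,0,0,-55,0,0.6,0,0,-55,0,0.6,0,0,-55,0,0.6,0,0,-55,0,0.6,0,0,-20,0,0.6,0,0,20,0,0.6,0,0,90,0,0.8,0,0,90,0,1,0,0,90,0,1]' 20; python3 look.py w3
```

```text
time_s: 5.35
position: [590.3, 236.8, 163.0]
ee_rot: [-0.01, 1.0, 0.001, 0.003]
force: [0.8, -0.1, 0.3]
width: 75.1
t 5.35 pos [590.3 236.8 163. ] jaw deg 91.1 w 75.1 F [ 0.8 -0.1  0.3] q6 -1.25
```

View pics/w3.png

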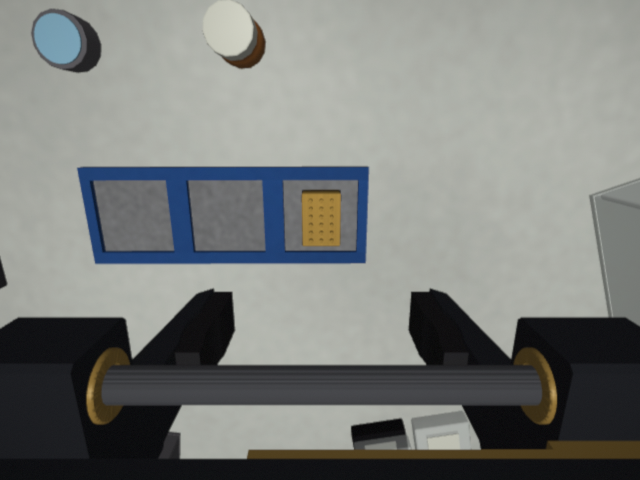

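The block stands in the middle of its pocket at (321,218). Next is the cap.

```bash
python3 -m pendant '[-125,-293,-10,0,1,-125,-293,-10,0,1,-125,-293,-10,0,1,-125,-293,-10,0,1,-125,-293,-10,0,1,-125,-293,-10,0,1,-125,-293,-10,0,1,-125,-293,-10,0,1,-125,-293,-10,0,1]' 20; python3 look.py w4; python3 - <<'E'
from h import *
c=np.load("c.npy",allow_pickle=True).item(); im=cv2.cvtColor(cv2.imread("pics/w4.png"),cv2.COLOR_BGR2RGB)
m,cs=blobs(im,[45,120,20],[85,255,255],300)
for k in cs:
    x,y,w,h=cv2.boundingRect(k);print(x,y,w,h)
    p=np.array([ray(c,q[0],24)[:2] for q in k],np.float32); print(cv2.minAreaRect(p))
    cv2.imwrite("pics/w4c.png",cv2.resize(im[y-40:y+h+40,x-40:x+w+40,::-1],None,fx=4,fy=4,interpolation=cv2.INTER_CUBIC))
E
```

```text
time_s: 6.3
position: [462.4, -56.7, 148.1]
ee_rot: [-0.009, 1.0, 0.0, -0.0]
force: [-1.0, 1.0, -0.3]
width: 88.2
t 6.3 pos [462.4 -56.7 148.1] jaw deg 91.0 w 88.2 F [-1.   1.  -0.3] q6 -1.76
300 207 43 46
((461.11309814453125, -56.76744842529297), (34.26732635498047, 31.02349090576172), 1.0492959022521973)
```

View pics/w4c.png

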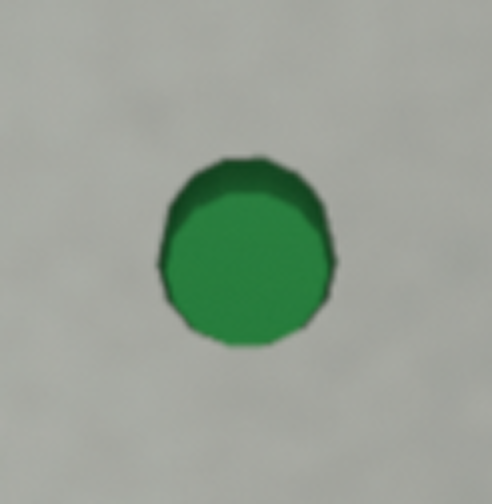

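View pics/w4.png

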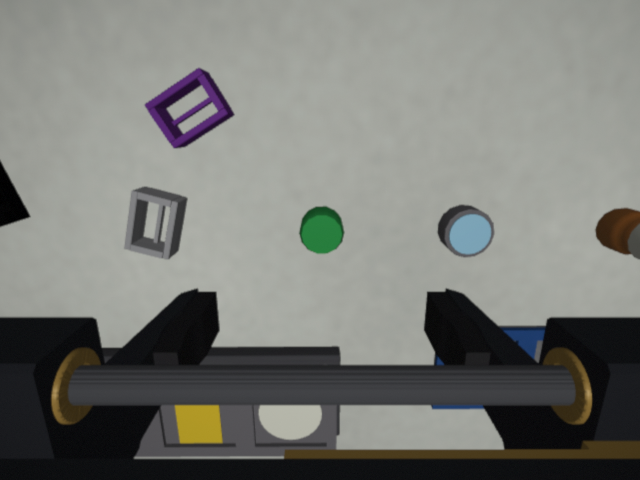

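The cap is upright: its top face measures about 30 mm, and it sits at (322,230). Grasping it.

```bash
python3 -m pendant '[1,0,-50,0,0.8,1,0,-100,0,0.7,1,0,-130,0,0.6,1,0,-140,0,0.6,1,0,-140,0,0.6,1,0,-140,0,0.2,1,0,-140,0,0.2,1,0,-140,0,0.2,1,0,-140,0,0.2,1,0,-140,0,0.2,1,0,-140,0,0.2,1,0,-110,0,0.2,1,0,-80,0,0.2,1,0,-80,0,0.2]' 15; python3 look.py w5
```

```text
time_s: 7.75
position: [467.6, -57.0, 72.9]
ee_rot: [-0.009, 1.0, -0.001, 0.004]
force: [1.0, 0.5, -0.6]
width: 33.3
t 7.75 pos [467.6 -57.   72.9] jaw deg 91.1 w 33.3 F [ 1.   0.5 -0.6] q6 -1.76
```

View pics/w5.png

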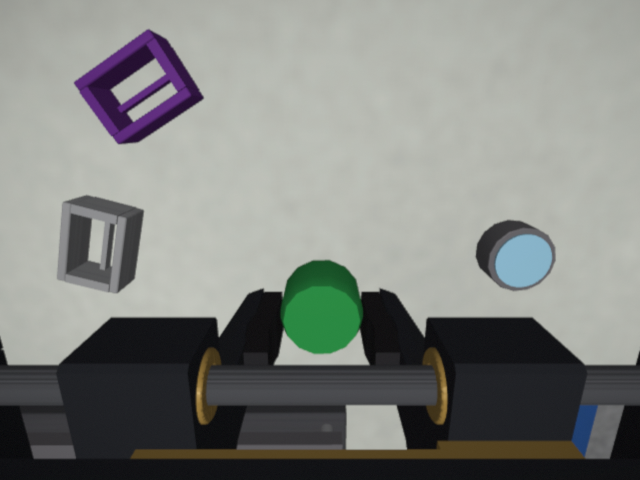

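The cap is held; moving it to the middle pocket.

```bash
python3 -m pendant '[120,218,10,0,0.2,120,218,10,0,0.2,120,218,10,0,0.2,120,218,10,0,0.2,120,218,10,0,0.2,120,218,10,0,0.2,120,218,10,0,0.2,120,218,-20,0,0.2,120,218,-50,0,0.2,120,218,-61,0,0.2,120,218,-61,0,0.2,120,218,-61,0,0.2,120,218,-61,0,0.55,120,218,-61,0,0.55,120,218,-61,0,0.55,120,218,-61,0,0.55,120,218,-30,0,0.55,120,218,10,0,0.55,120,218,60,0,0.55,120,218,80,0,1]' 15; python3 look.py w6
```

```text
time_s: 9.8
position: [589.0, 162.0, 156.8]
ee_rot: [-0.01, 1.0, 0.001, 0.007]
force: [0.2, -0.6, 0.6]
width: 54.6
t 9.8 pos [589.  162.  156.8] jaw deg 91.1 w 54.6 F [ 0.2 -0.6  0.6] q6 -1.36
```

View pics/w6.png

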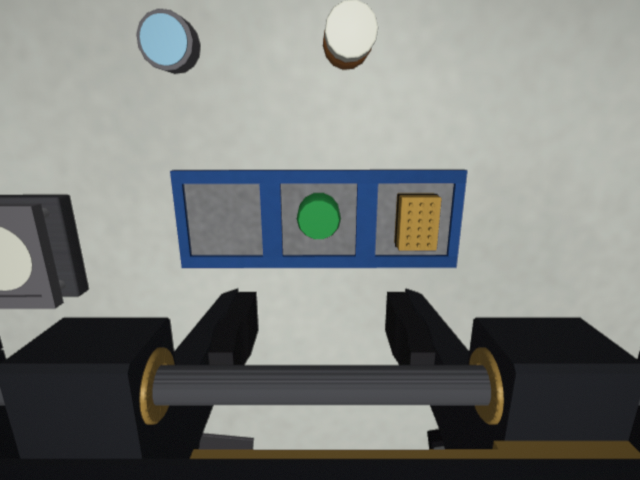

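The cap stands in the middle pocket at (319,216). Next is the silver frame. There are two look-alikes in w4, silver at (155,223) and purple at (190,107); the silver one fits.

```bash
python3 - <<'E'
from h import *
from plant import env
print(ray(env.calibration("top"),(416,262),22), env.observe()["position"])
E
python3 -m pendant '[-125,-343,-5,0,1,-125,-343,-5,0,1,-125,-343,-5,0,1,-125,-343,-5,0,1,-125,-343,-5,0,1,-125,-343,-5,0,1,-125,-343,-5,0,1,-125,-343,-5,0,1,-125,-343,-5,0,1,-125,-343,-5,0,1]' 20; python3 look.py w7; python3 - <<'E'
import cv2
im=cv2.imread("pics/w7.png"); cv2.imwrite("pics/w7c.png",cv2.resize(im[160:310,220:420],None,fx=4,fy=4,interpolation=cv2.INTER_CUBIC))
E
```

```text
[ 461.24567695 -182.60407838   22.        ] [590.31332913 162.36419272 159.06318917]
time_s: 10.85
position: [465.3, -179.9, 153.6]
ee_rot: [-0.009, 1.0, 0.001, 0.008]
force: [0.0, 0.2, -0.2]
width: 88.0
t 10.85 pos [ 465.3 -179.9  153.6] jaw deg 91.1 w 88.0 F [ 0.   0.2 -0.2] q6 -2.02
```

View pics/w7c.png

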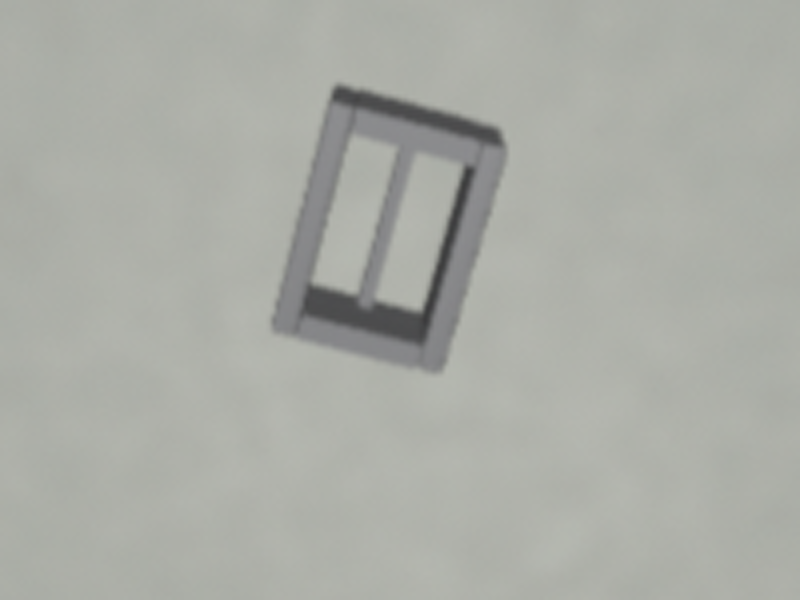

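View pics/w7.png

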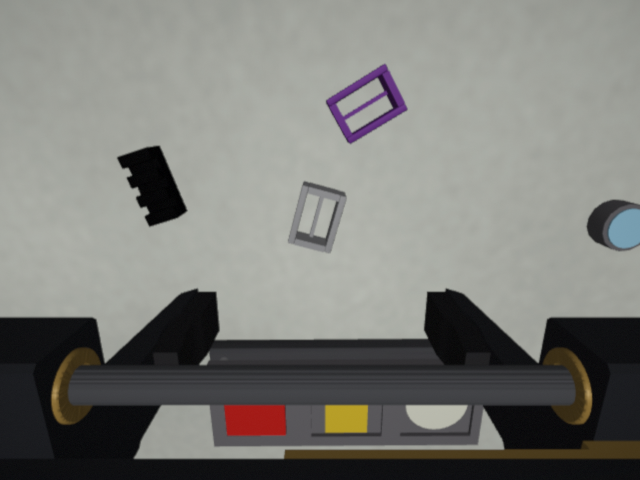

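In the crop the silver frame's top corners are at (335,100), (505,150), (440,372) and (273,330). The bar's slots, seen at (150,185) in the full image, face image-left (−y).

```bash
python3 - <<'E'
from h import *
c=np.load("c.npy",allow_pickle=True).item()
P=np.array([ray(c,(u/4+220-.4,v/4+160-.4),22)[:2] for u,v in [(335,100),(505,150),(440,372),(273,330)]])
print(P.round(1),P.mean(0),[np.linalg.norm(P[i]-P[(i+1)%4]).round(1) for i in range(4)])
d=P[2]-P[1]+P[3]-P[0]; print("long",np.degrees(np.arctan2(d[1],d[0])))
from plant import env; print(env.observe()["position"])
# bar top corners
E
```

```text
[[ 434.2 -193.1]
 [ 442.8 -161.8]
 [ 486.3 -172.6]
 [ 478.4 -204.7]] [ 460.43230046 -183.03400681] [np.float64(32.5), np.float64(44.8), np.float64(33.1), np.float64(45.7)]
long -14.358807597572266
[ 465.55968087 -179.34893874  153.59150582]
```

```bash
python3 -m pendant '[-4.5,-3.5,-30,-0.14,0.9,-4.5,-3.5,-80,-0.27,0.7,-4.5,-3.5,-125,-0.27,0.65,-4.5,-3.5,-145,-0.27,0.65,-4.5,-3.5,-145,-0.27,0.65,-4.5,-3.5,-145,-0.27,0.2,-4.5,-3.5,-145,-0.27,0.2,-4.5,-3.5,-145,-0.27,0.2,-4.5,-3.5,-145,-0.27,0.2,-4.5,-3.5,-145,-0.27,0.2,-4.5,-3.5,-145,-0.27,0.2,-4.5,-3.5,-145,-0.27,0.2,-4.5,-3.5,-115,-0.27,0.2,-4.5,-3.5,-80,-0.27,0.2,-4.5,-3.5,-80,-0.27,0.2,-4.5,-3.5,-80,-0.27,0.2]' 15; python3 look.py w8
```

```text
time_s: 12.5
position: [461.8, -183.4, 74.8]
ee_rot: [0.125, 0.992, -0.0, 0.01]
force: [-0.1, 0.4, -1.2]
width: 34.0
t 12.5 pos [ 461.8 -183.4   74.8] jaw deg 75.7 w 34.0 F [-0.1  0.4 -1.2] q6 -1.76
```

View pics/w8.png

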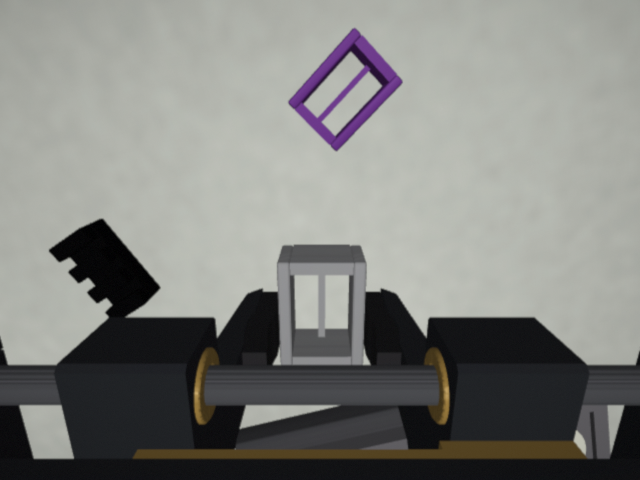

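The frame is held; moving it to the last pocket.

```bash
python3 -m pendant '[128,270,5,0.27,0.2,128,270,5,0.27,0.2,128,270,5,0.27,0.2,128,270,5,0.27,0.2,128,270,5,0.27,0.2,128,270,5,0.27,0.2,128,270,5,0.27,0.2,128,270,-5,0.27,0.2,128,270,-35,0.27,0.2,128,270,-55,0.27,0.2,128,270,-62,0.27,0.2,128,270,-62,0.27,0.2,128,270,-62,0.27,0.2,128,270,-62,0.27,0.5,128,270,-62,0.27,0.55,128,270,-62,0.27,0.55,128,270,-62,0.27,0.55,128,270,-30,0.27,0.55,128,270,10,0.27,0.55]' 15;  python3 -m pendant '[0,0,50,0,1,0,0,80,0,1,0,0,80,0,1,0,0,80,0,1]'; python3 look.py w9
```

```text
time_s: 14.45
position: [586.2, 87.0, 81.7]
ee_rot: [-0.01, 1.0, 0.001, 0.005]
force: [1.5, 0.3, -1.2]
width: 48.9
time_s: 14.85
position: [586.7, 87.1, 162.6]
ee_rot: [-0.01, 1.0, 0.001, 0.006]
force: [-0.1, -0.2, -0.5]
width: 78.3
t 14.85 pos [586.7  87.1 162.6] jaw deg 91.1 w 78.3 F [-0.1 -0.2 -0.5] q6 -1.49
```

View pics/w9.png

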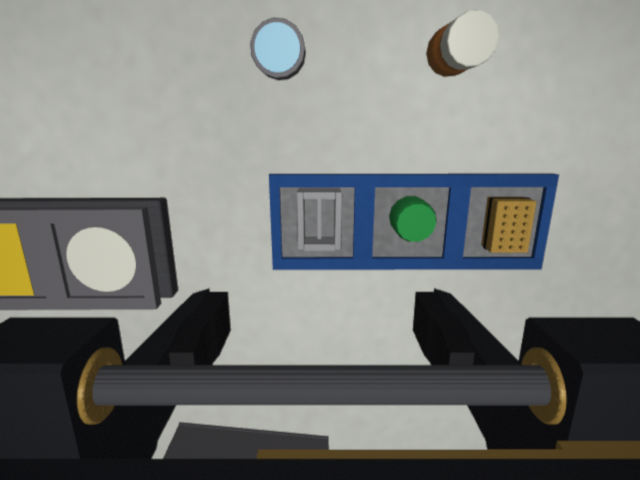

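The sensor kit is in: frame (319,220), cap (413,219) and block (511,224). Now the quartz window.

```bash
python3 -m pendant '[-122,-32,-5,0,1,-122,-32,-5,0,1,-122,-32,-5,0,1,-122,-32,-5,0,1,-122,-32,-5,0,1,-122,-32,-5,0,1]' 20; python3 look.py w10; python3 - <<'E'
from h import *
c=np.load("c.npy",allow_pickle=True).item(); im=cv2.cvtColor(cv2.imread("pics/w10.png"),cv2.COLOR_BGR2RGB)
m,cs=blobs(im,[92,60,60],[110,255,255],300,(200,150,450,290))
for k in cs:
    p=np.array([ray(c,q[0],20.5)[:2] for q in k],np.float32); print(cv2.boundingRect(k),cv2.minAreaRect(p))
E
```

```text
time_s: 15.5
position: [464.3, 55.1, 155.4]
ee_rot: [-0.01, 1.0, 0.001, 0.005]
force: [-0.4, -0.8, 1.0]
width: 87.9
t 15.5 pos [464.3  55.1 155.4] jaw deg 91.1 w 87.9 F [-0.4 -0.8  1. ] q6 -1.53
(300, 205, 41, 40) ((463.2236633300781, 54.488494873046875), (30.717966079711914, 30.541654586791992), 1.1673921346664429)
```

View pics/w10.png

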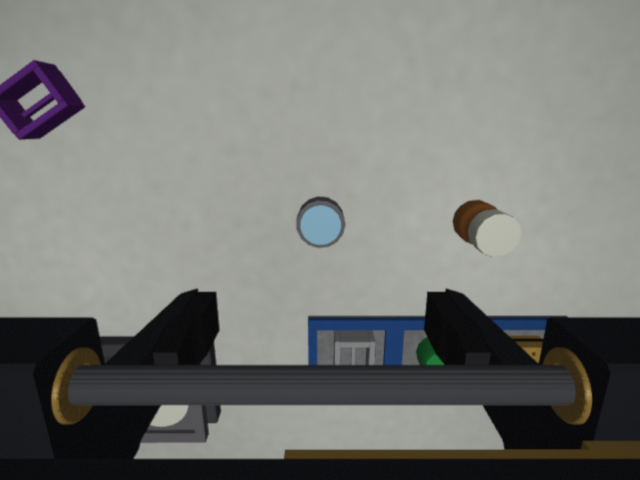

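```bash
python3 -m pendant '[0,0,-50,0,0.9,0,0,-100,0,0.7,0,0,-135,0,0.65,0,0,-147,0,0.65,0,0,-147,0,0.65,0,0,-147,0,0.25,0,0,-147,0,0.25,0,0,-147,0,0.25,0,0,-147,0,0.25,0,0,-147,0,0.25,0,0,-147,0,0.25,0,0,-147,0,0.25,0,0,-110,0,0.25,0,0,-65,0,0.25,0,0,-35,0,0.25,0,0,-35,0,0.25,0,0,-35,0,0.25]' 15; python3 look.py w11
```

```text
time_s: 17.25
position: [465.0, 55.2, 121.5]
ee_rot: [-0.01, 1.0, 0.001, 0.006]
force: [-0.4, 0.2, -1.7]
width: 37.1
t 17.25 pos [465.   55.2 121.5] jaw deg 91.1 w 37.1 F [-0.4  0.2 -1.7] q6 -1.53
```

View pics/w11.png

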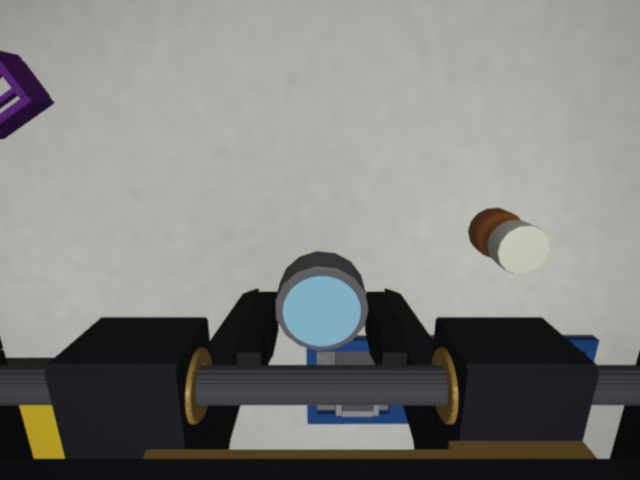

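```bash
python3 -m pendant '[151,-135,-20,0,0.25,151,-135,-20,0,0.25,151,-135,-20,0,0.25,151,-135,-20,0,0.25,151,-135,-20,0,0.25,151,-135,-20,0,0.25,151,-135,-20,0,0.25]'; python3 look.py w12
```

```text
time_s: 18.0
position: [612.5, -79.1, 97.9]
ee_rot: [-0.01, 1.0, 0.002, 0.002]
force: [-0.2, 0.8, -0.5]
width: 37.2
t 18.0 pos [612.5 -79.1  97.9] jaw deg 91.1 w 37.2 F [-0.2  0.8 -0.5] q6 -1.76
```

View pics/w12.png

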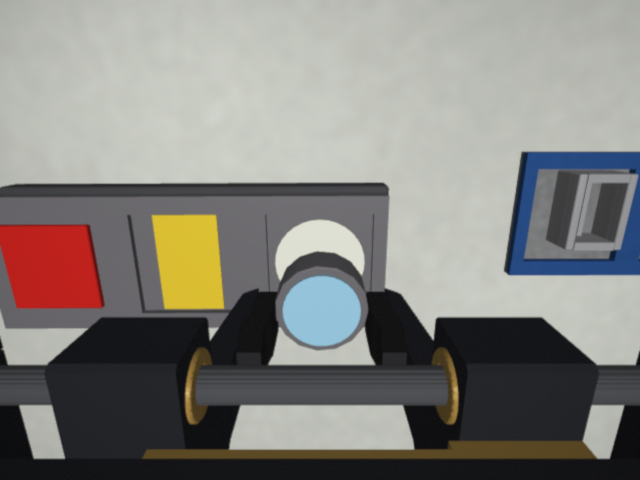

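```bash
python3 - <<'E'
from h import *
c=np.load("c.npy",allow_pickle=True).item()
for n,p,z in [("dL",(275,255),35),("dR",(365,255),35),("dT",(320,219),35)]: print(n,ray(c,p,z)[:2].round(1))
Y=np.array([ray(c,p,35)[:2] for p in [(152,215),(216,215),(223,308),(163,309)]]);print(Y.round(1),Y.mean(0))
R=np.array([ray(c,p,43)[:2] for p in [(-0,225),(94,225),(103,308),(15,308)]]);print(R.round(1),R.mean(0))
E
```

```text
dL [ 610.8 -105.7]
dR [609.7 -53.5]
dT [588.8 -80. ]
[[ 588.4 -174.4]
 [ 587.6 -138.5]
 [ 645.4 -137.8]
 [ 646.8 -174.2]] [ 617.04446215 -156.24020452]
[[ 593.7 -254. ]
 [ 592.7 -203. ]
 [ 642.6 -205.5]
 [ 643.6 -256.6]] [ 618.15138021 -229.7675365 ]
```

```bash
python3 -m pendant '[3.5,0,-20,0,0.25,3.5,0,-40,0,0.25,3.5,0,-50,0,0.25,3.5,0,-53,0,0.25,3.5,0,-53,0,0.25,3.5,0,-53,0,0.25,3.5,0,-53,0,0.5,3.5,0,-53,0,0.6,3.5,0,-53,0,0.6,3.5,0,-53,0,0.6,3.5,0,-53,0,0.6,3.5,0,-30,0,0.6,3.5,0,10,0,0.6,3.5,0,60,0,0.6,3.5,0,80,0,1,3.5,0,80,0,1,3.5,0,80,0,1]'; python3 look.py w13
```

```text
time_s: 19.75
position: [616.0, -78.8, 178.4]
ee_rot: [-0.01, 1.0, 0.001, 0.003]
force: [0.4, -0.7, -0.7]
width: 74.8
t 19.75 pos [616.  -78.8 178.4] jaw deg 91.2 w 74.8 F [ 0.4 -0.7 -0.7] q6 -1.76
```

View pics/w13.png

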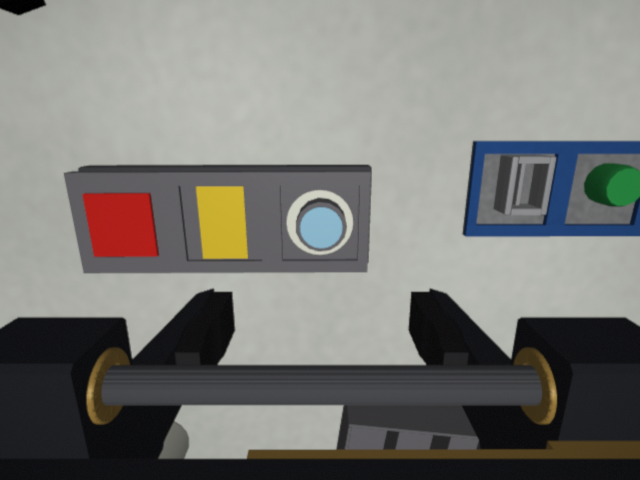

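The window stands in its nest at (321,226), well inside the rims. Now I hover over the black bar with the jaws along its length.

```bash
python3 -m pendant '[-177,-224,-25,-0.15,1,-177,-224,-25,-0.3,1,-177,-224,-25,-0.45,1,-177,-224,-25,-0.6,1,-177,-224,-25,-0.75,1,-177,-224,-25,-0.9,1,-177,-224,-25,-1.05,1,-177,-224,-25,-1.2,1,-177,-224,-25,-1.26,1,-177,-224,-25,-1.26,1,-177,-224,-25,-1.26,1]' 10; python3 look.py w14
```

```text
time_s: 20.9
position: [437.0, -301.8, 149.9]
ee_rot: [0.58, 0.815, 0.001, 0.0]
force: [-0.1, -0.7, 0.4]
width: 88.0
t 20.9 pos [ 437.  -301.8  149.9] jaw deg 19.1 w 88.0 F [-0.1 -0.7  0.4] q6 -0.99
```

View pics/w14.png

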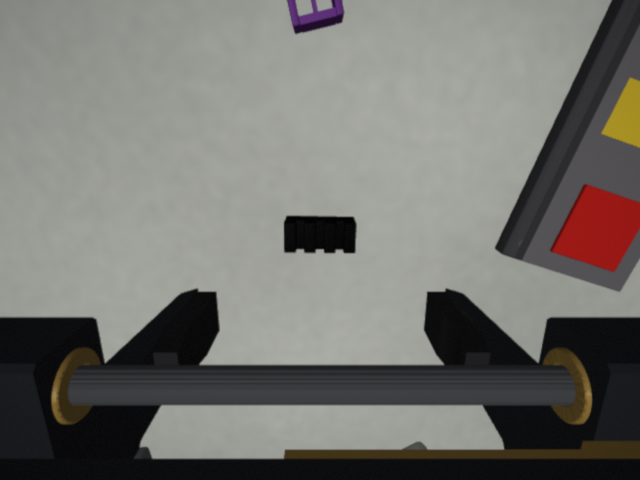

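```bash
python3 - <<'E'
import cv2,numpy as np
im=cv2.imread("pics/w14.png")[200:270,270:370]
im=cv2.resize(im,None,fx=7,fy=7,interpolation=cv2.INTER_CUBIC).astype(float)
cv2.imwrite("pics/w14c.png",np.clip((im/255)**0.4*255,0,255).astype(np.uint8))
from h import *
c=np.load("c.npy",allow_pickle=True).item(); im=cv2.cvtColor(cv2.imread("pics/w14.png"),cv2.COLOR_BGR2RGB)
m,cs=blobs(im,[0,0,0],[180,255,70],300,(270,190,370,270))
for k in cs:
    for z in (0,24):
        p=np.array([ray(c,q[0],z)[:2] for q in k],np.float32); print(z,cv2.boundingRect(k),cv2.minAreaRect(p))
E
```

```text
0 (284, 216, 72, 37) ((439.7504577636719, -310.06988525390625), (57.366329193115234, 30.404203414916992), 17.690210342407227)
24 (284, 216, 72, 37) ((437.61126708984375, -303.6939392089844), (52.714752197265625, 27.93883514404297), 17.690324783325195)
```

View pics/w14c.png

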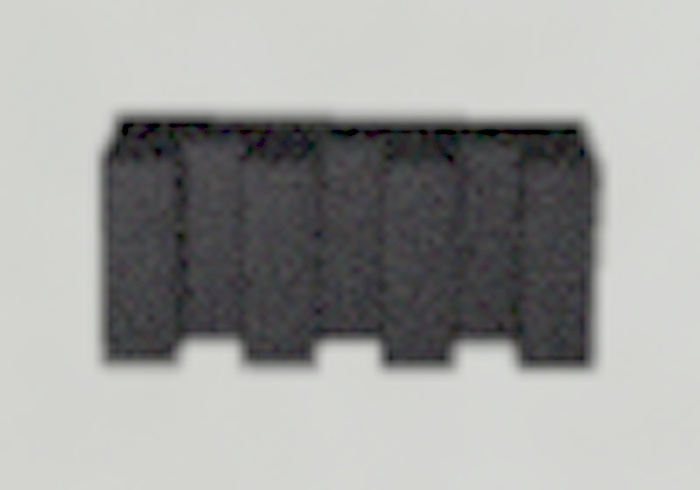

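The bar turns out to be upright. All three slots run across its whole top face, and the notches at the edge are only parallax (about 3 mm, not 9). My first reading of it was wrong. I'm computing its top-face centre and angle.

```bash
python3 - <<'E'
from h import *
c=np.load("c.npy",allow_pickle=True).item()
P=np.array([ray(c,(u/7+270-.4,v/7+200-.4),23)[:2] for u,v in [(103,158),(597,160),(595,363),(103,363)]])
print(P.round(1),P.mean(0)); d=P[1]-P[0]+P[2]-P[3]; print(np.degrees(np.arctan2(d[1],d[0])))
from plant import env; print(env.observe()["position"],[np.linalg.norm(P[i]-P[(i+1)%4]).round(1) for i in range(4)])
E
```

```text
[[ 410.1 -303.5]
 [ 459.5 -286.7]
 [ 467.2 -307.9]
 [ 417.  -325.3]] [ 438.44428283 -305.84659375]
18.97572152099855
[ 437.31636404 -301.94822524  150.34660557] [np.float64(52.2), np.float64(22.6), np.float64(53.2), np.float64(22.8)]
```

```bash
python3 -m pendant '[1,-3,-50,0,1,1,-3,-100,0,1,1,-3,-130,0,1,1,-3,-142,0,1,1,-3,-142,0,1,1,-3,-142,0,0.5,1,-3,-142,0,0.5,1,-3,-142,0,0.5,1,-3,-142,0,0.5,1,-3,-142,0,0.5,1,-3,-142,0,0.5,1,-3,-142,0,0.5,1,-3,-110,0,0.5,1,-3,-65,0,0.5,1,-3,-40,0,0.5,1,-3,-40,0,0.5,1,-3,-40,0,0.5]' 20; python3 look.py w15
```

```text
time_s: 22.65
position: [438.3, -304.9, 110.3]
ee_rot: [0.58, 0.814, 0.001, 0.001]
force: [-0.2, -0.2, -0.3]
width: 53.6
t 22.65 pos [ 438.3 -304.9  110.3] jaw deg 19.1 w 53.6 F [-0.2 -0.2 -0.3] q6 -0.99
```

View pics/w15.png

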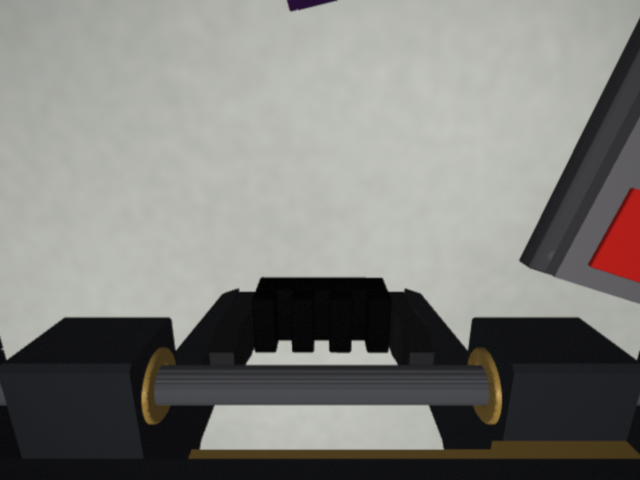

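The bar is held level. Moving it over the yellow nest.

```bash
python3 -m pendant '[179,149,0,-0.15,0.5,179,149,0,-0.31,0.5,179,149,0,-0.31,0.5,179,149,0,-0.31,0.5,179,149,0,-0.31,0.5,179,149,0,-0.31,0.5,179,149,0,-0.31,0.5,179,149,0,-0.31,0.5,179,149,0,-0.31,0.5]'; python3 look.py w16
```

```text
time_s: 23.6
position: [614.8, -156.1, 108.0]
ee_rot: [0.699, 0.715, 0.0, -0.001]
force: [-0.0, -0.1, -0.0]
width: 53.7
t 23.6 pos [ 614.8 -156.1  108. ] jaw deg 1.2 w 53.7 F [-0.  -0.1 -0. ] q6 -0.31
```

View pics/w16.png

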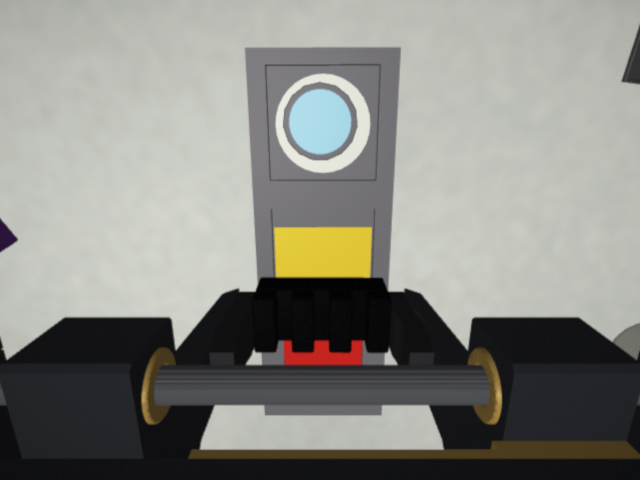

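```bash
python3 - <<'E'
from h import *
c=np.load("c.npy",allow_pickle=True).item()
print([ray(c,p,35)[:2].round(1) for p in [(272.5,228),(371.5,228)]], [ray(c,p,39)[:2].round(1) for p in [(266,180),(377,180),(267,65),(380,65)]])
from plant import env; print(env.observe()["position"])
E
```

```text
[array([ 586.4, -139.5]), array([ 645.4, -138.2])] [array([ 583.6, -110.5]), array([ 646.2, -109.1]), array([585.3, -51.1]), array([643.9, -49.8])]
[ 615.04830363 -156.22569495  108.43442616]
```

```bash
python3 -m pendant '[1.5,0,-25,0,0.5,1.5,0,-48,0,0.5,1.5,0,-58,0,0.5,1.5,0,-63.5,0,0.5,1.5,0,-63.5,0,0.5,1.5,0,-63.5,0,0.5,1.5,0,-63.5,0,0.5,1.5,0,-63.5,0,0.7,1.5,0,-63.5,0,0.75,1.5,0,-63.5,0,0.75,1.5,0,-63.5,0,0.75,1.5,0,-63.5,0,0.75,1.5,0,-40,0,0.75,1.5,0,0,0,0.75,1.5,0,50,0,0.75,1.5,0,80,0,0.75,1.5,0,80,0,0.75,1.5,0,80,0,0.75]'; python3 look.py w17
```

```text
time_s: 25.45
position: [617.0, -156.3, 189.3]
ee_rot: [0.7, 0.715, 0.001, 0.0]
force: [-0.8, 0.5, -1.0]
width: 66.2
t 25.45 pos [ 617.  -156.3  189.3] jaw deg 1.2 w 66.2 F [-0.8  0.5 -1. ] q6 -0.31
```

View pics/w17.png

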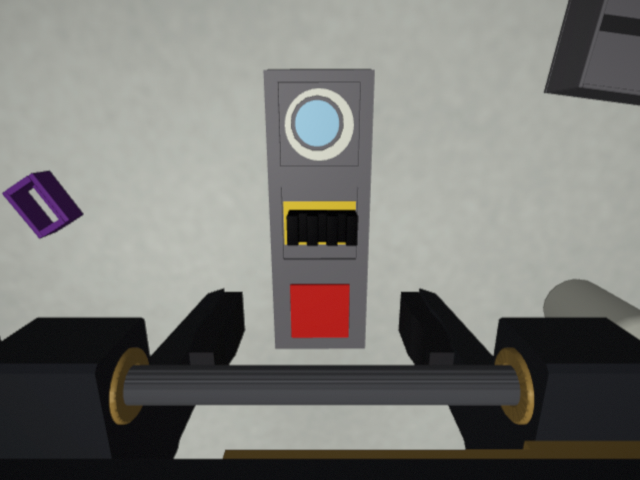

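Window (319,123) and rest (321,228) both lie flat and released in the raised lift. Now I shut the fingers and go over the red pad at (320,311).

```bash
python3 - <<'E'
from h import *
c=np.load("c.npy",allow_pickle=True).item()
print(np.mean([ray(c,p,43)[:2] for p in [(290,284),(349,284),(350,338),(291,338)]],axis=0))
E
python3 -m pendant '[1.5,-74,-30,0,0,1.5,-74,-70,0,0,1.5,-74,-100,0,0,1.5,-74,-125,0,0,1.5,-74,-138,0,0,1.5,-74,-138,0,0,1.5,-74,-138,0,0,1.5,-74,-138,0,0,1.5,-74,-138,0,0,1.5,-74,-138,0,0,1.5,-74,-138,0,0,1.5,-74,-138,0,0]' 20; python3 look.py w18
```

```text
[ 618.99264124 -231.73491866]
time_s: 26.7
position: [617.6, -230.1, 49.9]
ee_rot: [0.7, 0.715, 0.0, -0.001]
force: [0.3, 0.0, 0.2]
width: 0.6
t 26.7 pos [ 617.6 -230.1   49.9] jaw deg 1.2 w 0.6 F [0.3 0.  0.2] q6 -0.42
```

View pics/w18.png

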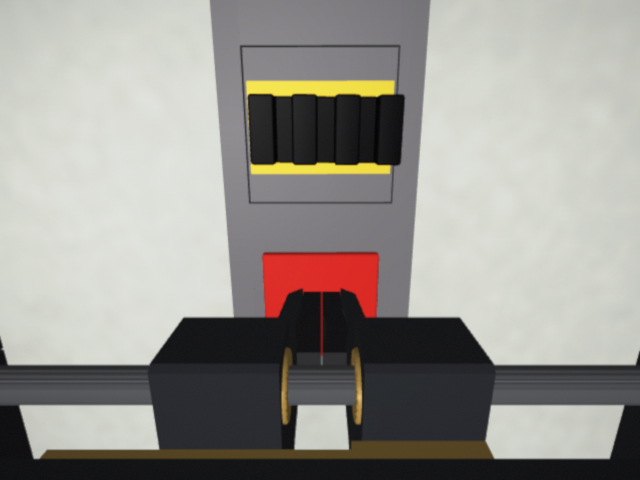

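The fingers are shut over the pad at (320,285). Before pressing I check that the bar's ends are clear of the nest rim.

```bash
python3 - <<'E'
from h import *
c=np.load("c.npy",allow_pickle=True).item()
for n,z,L in [("bar top",58,[(249,95),(404,95),(401,163),(250,163)]),("yellow",35,[(247,81),(393,81),(391,174),(250,174)]),("rim",39,[(241,46),(399,46),(391,202),(250,202)])]:
    P=np.array([ray(c,p,z)[:2] for p in L]); print(n,P.round(1).tolist(),P.mean(0).round(1))
im=cv2.imread("pics/w18.png")[30:220,210:430].astype(float)
im=cv2.resize(im,None,fx=3.6,fy=3,interpolation=cv2.INTER_CUBIC)
cv2.imwrite("pics/w18c.png",np.clip(np.clip(im/255,0,1)**0.5*255,0,255).astype(np.uint8))
E
```

```text
bar top [[592.2, -145.5], [644.9, -144.4], [645.8, -167.1], [591.8, -168.3]] [ 618.7 -156.3]
yellow [[587.5, -138.7], [644.8, -137.4], [646.8, -173.6], [587.5, -174.9]] [ 616.6 -156.2]
rim [[586.4, -127.0], [645.5, -125.7], [646.9, -184.8], [587.9, -186.1]] [ 616.6 -155.9]
```

View pics/w18c.png

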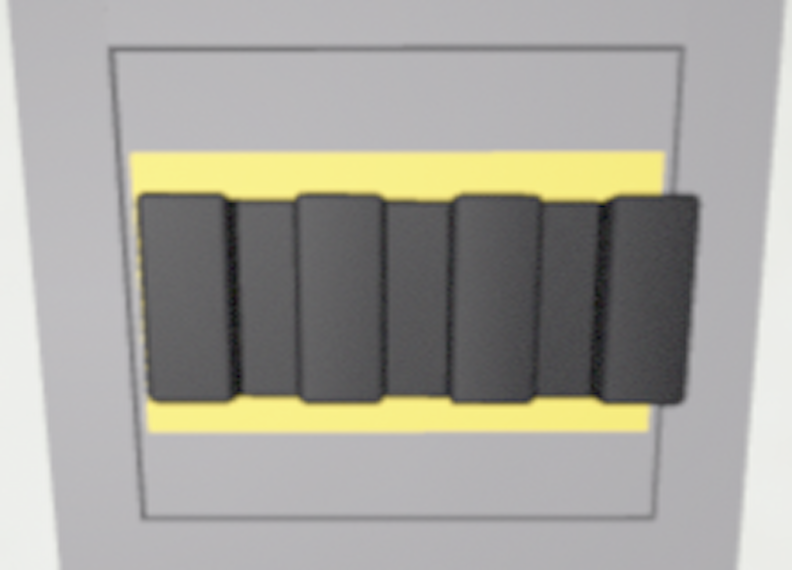

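The bar's ends span x 592–646 and the nest x 587–646.6, so it lies about 2 mm off centre with under 1 mm clearance on one side. I centre it by closing the jaws on its ends in the right place before pressing.

```bash
python3 -m pendant '[0,0,45,0,0,0,0,60,0,0.5,-2.3,37,60,0,0.8,-2.3,74,60,0,0.8,-2.3,74,60,0,0.8,-2.3,74,60,0,0.8,-2.3,74,60,0,0.8,-2.3,74,60,0,0.8,-2.3,74,30,0,0.8,-2.3,74,8,0,0.8,-2.3,74,-4,0,0.8,-2.3,74,-4,0,0.8,-2.3,74,-4,0,0.8,-2.3,74,-4,0,0.6,-2.3,74,-4,0,0.6,-2.3,74,-4,0,0.6,-2.3,74,-4,0,0.6,-2.3,74,-4,0,0.6,-2.3,74,-4,0,0.6]' 6; python3 look.py w19
```

```text
time_s: 28.65
position: [615.6, -156.1, 46.2]
ee_rot: [0.7, 0.715, 0.0, -0.001]
force: [0.6, -0.0, 1.0]
width: 53.9
t 28.65 pos [ 615.6 -156.1   46.2] jaw deg 1.2 w 53.9 F [ 0.6 -0.   1. ] q6 -0.31
```

View pics/w19.png

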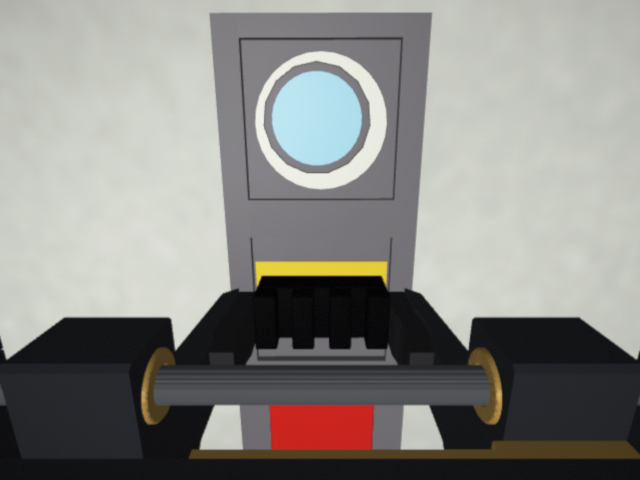

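The jaws are closed on the bar at 53.9 mm, centred on the nest. Releasing and going back over the pad.

```bash
python3 -m pendant '[0,0,0,0,0.7,0,0,0,0,0.75,0,0,0,0,0.75,0,0,0,0,0.75,0,0,0,0,0.75,0,0,30,0,0.75,0,0,60,0,0.75,1.5,-37,60,0,0.5,3,-75,60,0,0.2,3,-75,60,0,0,3,-75,40,0,0,3,-75,10,0,0,3,-75,3,0,0,3,-75,3,0,0,3,-75,3,0,0,3,-75,3,0,0,3,-75,3,0,0,3,-75,3,0,0]' 20; python3 look.py w20; python3 - <<'E'
import cv2,numpy as np
im=cv2.imread("pics/w20.png")[20:340,180:460].astype(float)
cv2.imwrite("pics/w20c.png",(np.clip(cv2.resize(im,None,fx=1.8,fy=1.8)/255,0,1)**.5*255).astype(np.uint8))
E
```

```text
time_s: 30.5
position: [619.2, -231.3, 50.2]
ee_rot: [0.699, 0.715, 0.0, 0.0]
force: [0.1, -0.2, 0.1]
width: 0.4
t 30.5 pos [ 619.2 -231.3   50.2] jaw deg 1.2 w 0.4 F [ 0.1 -0.2  0.1] q6 -0.42
```

View pics/w20c.png

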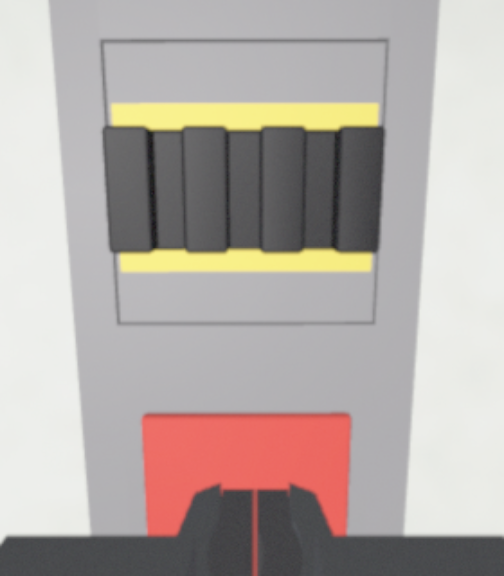

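The bar is centred now. Pressing slowly, 1 mm per row.

```bash
python3 -m pendant '[0,0,-3,0,0,0,0,-5,0,0,0,0,-6,0,0,0,0,-7,0,0,0,0,-8,0,0,0,0,-9,0,0,0,0,-10,0,0]'; python3 -m pendant '[0,0,-1,0,0,0,0,-2,0,0,0,0,-3,0,0,0,0,-4,0,0]'
```

```text
time_s: 31.25
position: [618.9, -231.2, 40.4]
ee_rot: [0.7, 0.715, 0.0, -0.0]
force: [-3.2, 1.7, 5.7]
width: 0.8
time_s: 31.65
position: [619.4, -231.4, 37.9]
ee_rot: [0.699, 0.715, 0.001, 0.0]
force: [-2.4, 1.7, 4.8]
width: 0.5
```

```bash
python3 -m pendant '[0,0,-1,0,0,0,0,-2,0,0,0,0,-3,0,0,0,0,-4,0,0,0,0,-5,0,0]';python3 -m pendant '[0,0,-0.5,0,0,0,0,-0.8,0,0,0,0,-1,0,0,0,0,-1,0,0]'
```

```text
time_s: 32.15
position: [619.3, -231.4, 32.5]
ee_rot: [0.7, 0.715, 0.001, 0.0]
force: [0.7, -0.6, 1.1]
width: 0.4
time_s: 32.55
position: [619.2, -231.4, 31.6]
ee_rot: [0.699, 0.715, 0.0, 0.0]
force: [-0.8, 1.0, 1.9]
width: 0.5
```

The force dropped, so the catch has gone over. I back off straight up and look.

```bash
python3 -m pendant '[0,0,3,0,0,0,0,10,0,0,0,0,50,0,0,0,0,100,0,0,0,0,150,0,0,0,20,155,0,0,0,20,155,0,0,0,20,155,0,0]'; python3 look.py w21; python3 - <<'E'
from h import *
from plant import env
for n in("scene","top"): cv2.imwrite(f"pics/{n}1.png",env.camera(n)[:,:,::-1])
c=np.load("c.npy",allow_pickle=True).item(); im=cv2.cvtColor(cv2.imread("pics/w21.png"),cv2.COLOR_BGR2RGB)
m,cs=blobs(im,[0,150,60],[8,255,255],500,(200,200,440,370))
for k in cs:
    print(cv2.boundingRect(k))
    for z in (31,43):
        p=np.array([ray(c,q[0],z)[:2] for q in k],np.float32); print(z,cv2.minAreaRect(p))
E
```

```text
time_s: 33.35
position: [618.4, -210.8, 185.4]
ee_rot: [0.699, 0.715, -0.0, -0.001]
force: [0.3, 0.2, -1.0]
width: 0.2
t 33.35 pos [ 618.4 -210.8  185.4] jaw deg 1.3 w 0.2 F [ 0.3  0.2 -1. ] q6 -0.39
(290, 219, 60, 57)
31 ((618.4135131835938, -231.65274047851562), (49.45189666748047, 48.735233306884766), 1.348923683166504)
43 ((618.3883666992188, -227.84970092773438), (47.47761535644531, 46.78955841064453), 1.3489259481430054)
```

View pics/w21.png

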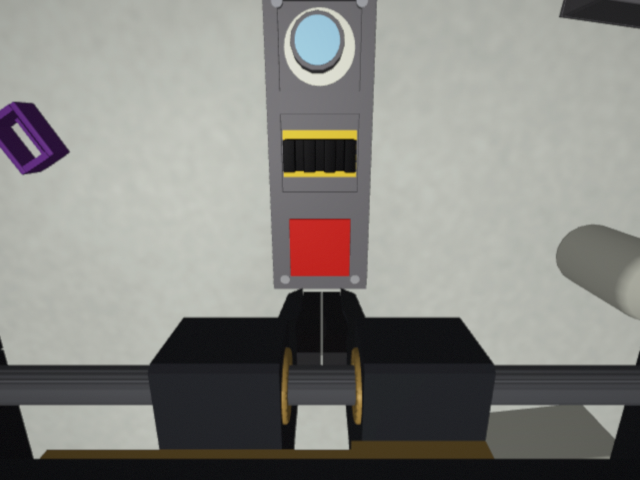

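View pics/scene1.png

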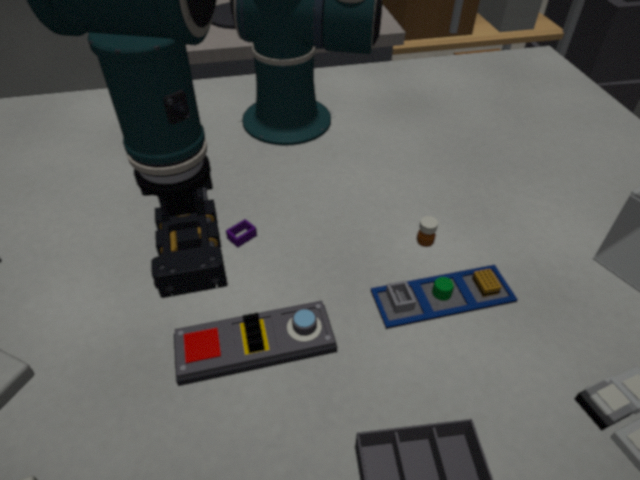

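View pics/top1.png

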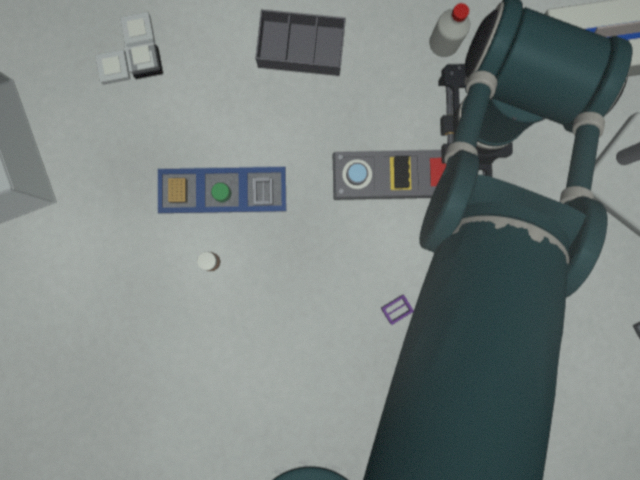

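The pad fits z=31 (49.5 mm wide; assuming z=43 gives 47.5), and the corner posts of the base now stand proud, so the lift is held down. The window (318,41) and the rest (320,155) lie flat in their nests. The tray holds its three parts at (177,190), (220,191) and (262,190) in the top view. Handing in.

```bash
python3 - <<'E'
from plant import env
print(env.job_done(), env.observe()["time_s"])
E
```

```text
the job is handed in; nothing more can be done
the job is handed in; nothing more can be done
```

Both kits are made up and handed in, at about 33.5 s of the 128 s allowed.

- **Sensor kit:** the gold block, green cap and silver frame stand upright in the blue tray, one to a pocket. The purple frame was left alone.
- **Optics kit:** the quartz window and tweezer rest were set in the raised lift and let go. Only then was the red pad pressed slowly, to about 11.4 mm. The force readings stayed under 7 N and dropped when the catch went over.
- **Last checks:** after I backed off, the pad still measured at its lowered height (49.5 mm wide at z = 31, against 50 mm actual). Every part lay in its pocket or nest, and the arm was clear.

**What disagreed along the way:**
- I first took the rest to be lying on its side, but a close view showed it upright.
- It was first set about 2 mm off centre, with under 1 mm clearance to the nest rim. I centred it with the jaws before pressing.

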